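# Hang the loupe on the swivel hook

## Task

Put the loupe away on its stand: first turn the stand's swivel hook so that it points straight out over the long part of the base plate, then take the loupe off its cradle and hang it on the hook by the steel eye at its handle's end, lens down. Work gently: do not force or drop the loupe onto the hook and do not shove or tip the stand, which stands loose on the table. Let the loupe hang still with the hook still facing that way, and leave the painted fragment and everything else on the table alone.

Things in the scene. Friction and masses are not known exactly. Their poses are not given: they have to be found in the camera images.
- stand: Support stand, 2.1 kg, loose on the table (slides at about 8 N): blue base plate 200 (x) x 125 (y) x 10 mm. A steel rod 12 mm thick stands on it 75 mm from the plate's centre towards +x, so the long part of the plate lies on the rod's -x side; the swivel hook on the rod's top must end up pointing along the stand's -x. Origin: centre of the plate's underside; z up.
- hook_axis (a point): Point on the swivel axis (= the rod's axis) at the hook bar's centre line, 205 mm above the table, inside a brass collar 25 mm in diameter reaching 188 to 225 mm up. Axes turn with the hook: the bar runs along this point's -x, z up. The hook turns about z all round, without stops, stiffly (0.12 N m, 2 to 3 N near its end), and stays where left.
- hook_seat (a point): Point on the hook bar's centre line, 55 mm from the swivel axis. The bar is round steel 6 mm thick, level from the collar to 62 mm from the axis, then slants up to the tip. The loupe's eye may rest anywhere on the bar between collar and upturn. Axes as hook_axis.
- hook_tip (a point): Centre of the rounded tip of the hook (6 mm thick): 72 mm from the swivel axis and 10 mm above the bar's centre line.
- loupe: Hand loupe, 0.1 kg, 151 x 9 mm: lens in a 60 mm dark rim, flat black handle 31 mm wide from 27 to 97 mm from the lens centre, then the eye. Origin: lens centre, mid-thickness; x from lens to eye, y across the handle, z the lens normal. It starts leaning 40 degrees from level: rim low, handle on the cradle's edge 45 mm from the lens centre, eye end high, towards the robot. Hanging, its x points up.
- loupe_eye (a point): Centre of the steel eye at the handle's end, 107 mm from the lens centre: a round ring of 4.6 mm wire in the plane of the loupe, 19 mm clear inside, 29 mm outside. Axes as the loupe. Hanging, it lies about 7 mm below the centre line of the hook's bar.
- rest: Tool cradle of aluminium, fixed to the table: upright plate 6 mm thick (x), 51 mm high and 76 mm wide (y) where the loupe leans between two 8 mm teeth, 23 mm high beside it where the spatula leans, 62 mm to +y of the loupe. A foot 3 mm thick reaches 72 mm to +x under the loupe and ends in a lip 12 mm high that holds its rim: lift the loupe straight up. Origin: under the upright plate.
- spatula: Small spatula with a dark wooden handle, 140 x 12 x 5 mm, leaning on the low part of the cradle. Origin: its middle. Leave it alone.
- fragment: Wall-painting fragment, 150 x 100 mm, top 62 mm above the table, in a white tray 230 x 150 x 30 mm, fixed. Origin: centre of the tray's underside. Must not be touched.
- bottle_a: Orange plastic bottle, 84 mm diameter, 190 mm tall. Origin: centre of its underside. Leave it alone.
- bottle_b: Orange plastic bottle, 84 mm diameter, 190 mm tall. Origin: centre of its underside. Leave it alone.
- jar: Glass jar with black cap, 72 mm diameter, 100 mm tall. Origin: centre of its underside. Leave it alone.
- beaker_a: Small glass beaker, 54 mm diameter, 70 mm tall, between robot and fragment. Origin: centre of its underside. Leave it alone.
- beaker_b: Glass beaker, 68 mm diameter, 90 mm tall. Origin: centre of its underside. Leave it alone.
- brush: Paint brush lying on the dark red mat, 190 mm long. Origin: near its middle, underneath. Leave it alone.
Things that resemble listed ones, but are neither listed nor needed, are in the scene too. What is shaped like the loupe but brown or turquoise is not meant.

How it is judged:
On the way:
1. the hook, with nothing on it yet, points out over the long part of the base plate (within 15 degrees) (y of hook_tip in the frame of stand between -0.019 and 0.019 m and x of hook_tip in the frame of stand below 0.04 m and distance between loupe_eye and hook_seat above 0.06 m), for 0.2 s.
At the end, for the whole second after the job is handed in: Hook pointing out over the long part of the base plate within 15 degrees; loupe hanging by its eye on the bar (eye centre 2 to 12 mm below the bar's centre line, within 8 mm sideways), lens down within 14 degrees, released and still (under 0.05 m/s, 0.6 rad/s); stand upright (y of hook_tip in the frame of stand between -0.019 and 0.019 m and x of hook_tip in the frame of stand below 0.04 m and x of loupe_eye in the frame of hook_axis between -0.07 and -0.012 m and y of loupe_eye in the frame of hook_axis between -0.008 and 0.008 m and z of loupe_eye in the frame of hook_axis between -0.012 and -0.002 m and angle between loupe's own x axis and vertical below 0.25 rad and linear speed of loupe below 0.05 m/s and angular speed of loupe below 0.6 rad/s and angle between stand's own z axis and vertical below 0.05 rad); the robot touches nothing.
It fails at once if the loupe is forced or dropped onto the hook or stand (contact over 18 N) (contact force between loupe and stand above 18 N).
It fails at once if the stand is shoved more than 30 mm or tipped more than 6 degrees (distance of stand from where it was at the start of the episode above 0.03 m or angle between stand's own z axis and vertical above 0.1 rad).
It fails at once if the painted fragment or its tray is touched (contact force between any of the arm, the fingers, loupe and fragment above 1 N).
It fails at once if another thing on the table is moved more than 30 mm (distance of any of spatula, bottle_a, bottle_b, jar, beaker_a, beaker_b, brush from where it was at the start of the episode above 0.03 m).
It also fails if it takes over 61 s, if anything falls off the work surface, if the arm or the gripper's body presses on something with over 40 N, if the wrist force passes 120 N, or if a joint passes its speed limit or range.

## Robot

A 6-joint arm with a two-finger parallel gripper is mounted at the origin on the work surface. World frame = base frame: x ahead of the robot, y to its left, z up, the work surface at z = 0. Lengths are in m, angles in rad, forces in N, time in s.
With the tool pointing down it reaches from about 0.3 to 0.775 m from the base axis. Payload 14.6 kg.
Tool frame: the origin (TCP) lies on the centre line of the jaws, within the pads' length; the fingertips stand 11 mm ahead of it and the grasp point (between the pads) lies 8 mm behind it; y points along the fingers, x is the direction in which the jaws open and shut, and the axes are right-handed (so a half turn about y gives the same grasp; the last joint's range is limited). The gripper opens to 94 mm and grips with 3 to 60 N. Pads are 16 mm wide; open, the fingers measure 119 mm over their backs; the gripper's body (75 mm by 177 mm) begins 78 mm behind the grasp point.
Start: joints at [-1.207, 0.3, 1.521, -0, 1.321, -0.067], TCP at [0.23, -0.5, 0.216] pointing down, gripper open.
Joint ranges: [-3.03, 3.03], [-0.79, 2.21], [0.23, 2.52], [-1.04, 4.18], [0, 3.07], [-2.55, 2.55]. Speed limits (rad/s): [2.22, 2.22, 2.57, 3.14, 3.14, 3.14].

## Interface

Orientations are given as [roll, pitch, yaw] about the fixed x, y, z axes, in that order (R = Rz(yaw) Ry(pitch) Rx(roll)).
In Python, from station import ctrl, imaging gives the robot as it stands. The module is installed in compiled form; this text tells all that it offers.
- The arm moves only by the tool apply_moves, never from a script. Its argument "deltas" is a list of rows, each an object with "dp": the shift along the tool's x, y, z in m, a list of three; "roll": the turn about the tool's y in rad; "grip": the closure, from -1 (fully open) to 1 (shut). In form: [{"dp": [tx, ty, tz], "roll": roll, "grip": grip}, ...]. A call has 1 to 10 rows; each row shifts and turns the commanded pose from where the row before left it, along the tool's axes as they then stand; what a row does not reach is not made up. A row lasts 1/8 s, in which the tool goes at most 62.5 mm and 10.7 degrees, less where a joint would pass 70% of its speed; a pose out of reach is approached as far as the arm can. A call with a gripper value outside its range is refused whole. The fingers move at their own pace and stop on an object; "newtons" is the grip in N (left out, the last holds). Time passes only in rows, so rows that do not move let the fingers close. It gives the time, the measured TCP pose, the force and the opening at its end, in the units of the state.
- ctrl.get_obs(): the state, without advancing time (a new reading comes with each control period).
- imaging.camera(name): name is "scene" or "top"; returns the picture (384x512x3 uint8, blue, green, red); there is no depth.
- imaging.camera_info(name): a dict with "K" (3x3 intrinsics, pixels), "world_from_camera" (4x4, takes a point from camera to world coordinates). Camera axes: x right, y down, z forward; pixel columns grow to the right and rows downward; lengths in m; the calibration is good to about 2 mm. A picture is of the moment at which its call begins. camera_info takes no time and is no camera call.
- ctrl.hand_in(): hands the job in, once; it reports no verdict.
The state is a dict: "time_s": time; "qpos": joint angles; "joint_vel": joint speeds; "tau": joint torques, N m; "ee_pos": TCP position; "eef_rot": TCP orientation; "force": force on the tool from outside, world axes, zero at the start; "moment": the same for the moment, N m; "grip_width": finger opening in m.
Only numpy, scipy, OpenCV 4.12 (cv2) and the standard library are available. Lean on these libraries where they do the work, as an engineer would, in place of code of your own. Each camera call takes 0.05 s, during which the arm holds its last target. There are 200 camera calls.

## Working session

There is one attempt and no reset: what is moved stays moved. The work goes in short steps, Python scripts to look and compute and a tool call to move; the robot and the scene stay as the last step left them, time stands still between calls to the robot, and variables do not carry over. Pictures are saved under pics/ and viewed, about 8 in all and at most 12, crops included, and the job is handed in when it is done.

Besides the shell and the picture viewer there is one more tool, called after "Request:" in YAML: its name, and indented under it one key for each argument. apply_moves: Moves the arm, as the interface text tells. Its arguments: {"type":"object","properties":{"deltas":{"type":"array"},"newtons":{"type":"number"}},"required":["deltas"]}

```bash
mkdir -p pics
python3 - <<'E'
from station import ctrl, imaging
import cv2, numpy as np
np.set_printoptions(precision=4,suppress=True)
o=ctrl.get_obs(); print({k:np.round(v,3) for k,v in o.items()})
for n in("scene","top"):
    im=imaging.camera(n); cv2.imwrite(f"pics/{n}0.png",im)
    i=imaging.camera_info(n); print(n,np.array(i["K"]),np.array(i["world_from_camera"]))
E
```

```text
{'time_s': np.float64(0.0), 'qpos': array([-1.207,  0.3  ,  1.522, -0.   ,  1.321, -0.067]), 'joint_vel': array([ 0.001, -0.   ,  0.001, -0.   , -0.   ,  0.   ]), 'tau': array([ -0.001, -53.181, -35.274,   0.071,   0.024,  -0.   ]), 'ee_pos': array([ 0.23 , -0.499,  0.216]), 'eef_rot': array([-1.571,  0.001, -1.14 ]), 'force': array([ 0.43 ,  0.534, -0.185]), 'moment': array([0.017, 0.01 , 0.013]), 'grip_width': np.float64(0.094)}
scene [[437.0055   0.     250.7932]
 [  0.     437.0055 189.1705]
 [  0.       0.       1.    ]] [[ 0.4716  0.6595 -0.5853  1.2106]
 [ 0.8817 -0.3646  0.2996 -0.37  ]
 [-0.0158 -0.6573 -0.7534  1.0873]
 [ 0.      0.      0.      1.    ]]
top [[447.7532   0.     256.9065]
 [  0.     447.7532 193.5794]
 [  0.       0.       1.    ]] [[-0.0259 -0.9884  0.1495  0.2502]
 [-0.9996  0.0269  0.0044 -0.0068]
 [-0.0084 -0.1494 -0.9887  1.6712]
 [ 0.      0.      0.      1.    ]]
```

View pics/scene0.png

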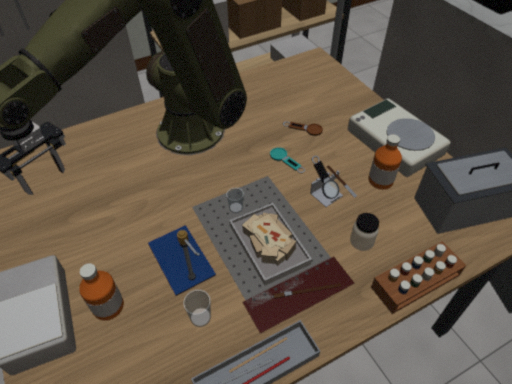

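View pics/top0.png

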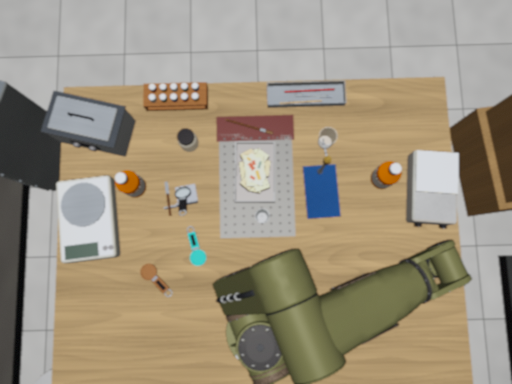

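Scene: blue plate at (182,258), top (322,190), with rod and hook. The loupe candidates are the black one on the cradle, scene (322,172)/top (183,196); turquoise, (285,160)/(196,250); and brown, (305,128)/(155,280). Only the black one on the aluminium cradle fits. I'll confirm it in enlarged crops.

```bash
cat > h.py <<'E'
import numpy as np, cv2
from station import ctrl, imaging
np.set_printoptions(precision=4,suppress=True)
I={n:imaging.camera_info(n) for n in("scene","top")}
def ray(n,u,v):
    T=np.array(I[n]["world_from_camera"]); d=T[:3,:3]@np.linalg.inv(I[n]["K"])@[u,v,1]; return T[:3,3],d
def onz(n,u,v,z):
    c,d=ray(n,u,v); return c+d*(z-c[2])/d[2]
def tri(s,t):
    A=np.zeros((3,3));b=np.zeros(3);
    R=[ray("scene",*s),ray("top",*t)]
    for c,d in R:
        d=d/np.linalg.norm(d);P=np.eye(3)-np.outer(d,d);A+=P;b+=P@c
    x=np.linalg.solve(A,b); return x,[np.linalg.norm(np.cross(x-c,d/np.linalg.norm(d))) for c,d in R]
def proj(n,p):
    T=np.linalg.inv(np.array(I[n]["world_from_camera"])); q=np.array(I[n]["K"])@(T[:3,:3]@p+T[:3,3]); return q[:2]/q[2]
def crop(im,x,y,w,h,k): return cv2.resize(im[y:y+h,x:x+w],None,fx=k,fy=k,interpolation=cv2.INTER_CUBIC)
E
python3 - <<'E'
from h import *
s=cv2.imread("pics/scene0.png");t=cv2.imread("pics/top0.png")
a=np.vstack([np.hstack([crop(s,140,220,80,75,5),crop(s,295,145,80,75,5)]),np.hstack([crop(t,290,120,80,75,5)[:, :400],crop(t,150,170,80,45,5) if 0 else crop(t,150,160,80,75,5)])])
cv2.imwrite("pics/c1.png",a[:, :]); print(a.shape)
for n,im in(("scene",s),("top",t)):
    hsv=cv2.cvtColor(im,cv2.COLOR_BGR2HSV);m=cv2.inRange(hsv,(105,150,40),(125,255,255))
    c=max(cv2.findContours(m,0,2)[0],key=cv2.contourArea);r=cv2.minAreaRect(c)
    B=np.array([onz(n,*p,0.01) for p in cv2.boxPoints(r)]); 
    # fit in world
    W=np.array([onz(n,*p[0],0.01)[:2] for p in c],np.float32)*1000
    print(n,r,"world rect",cv2.minAreaRect(W))
E
```

```text
(750, 800, 3)
scene ((181.68089294433594, 258.5758056640625), (58.064857482910156, 43.76942443847656), 62.02052688598633) world rect ((507.5282897949219, -242.60751342773438), (196.6041259765625, 120.1226806640625), 2.7254157066345215)
top ((321.0940856933594, 190.9405975341797), (50.647396087646484, 30.249130249023438), 84.2894058227539) world rect ((506.4859619140625, -240.54327392578125), (191.6549530029297, 113.64703369140625), 2.869493007659912)
```

View pics/c1.png

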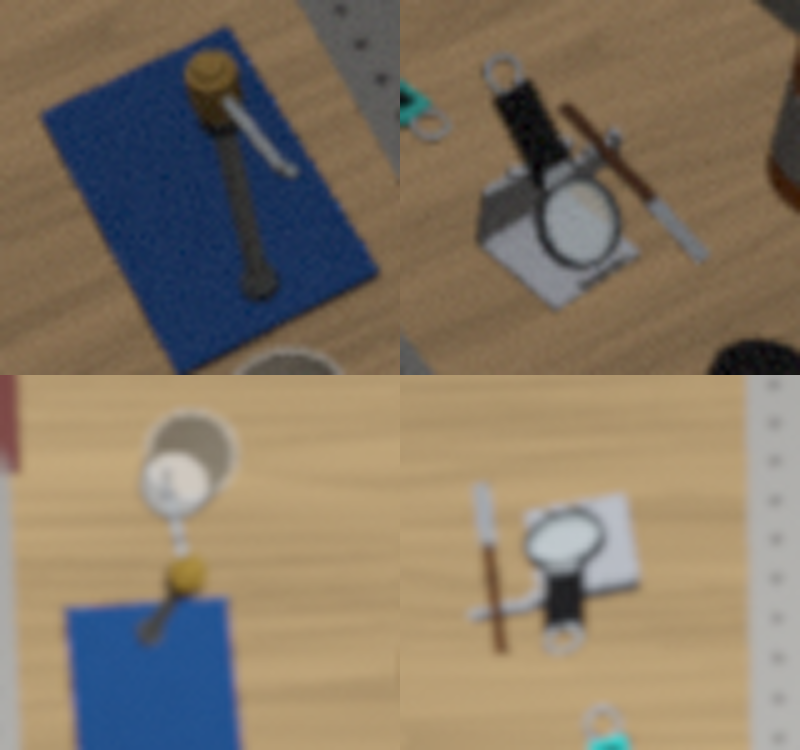

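Top-left: the hook on the collar at crop (213,75), tip at (292,173). Top-right: the black loupe with its eye at (503,72) and lens at (580,222), on the aluminium cradle beside the spatula. It is the one meant.

Run:
```python
from h import *
f=lambda x,y,X,Y:(x/5-.4+X,y/5-.4+Y)
S=lambda x,y:f(x,y,140,220); T=lambda x,y:f(x,y-375,290,120)
print("rod base",onz("scene",*S(258,287),.01),onz("top",*T(150,632),.01))
print("collar top",tri(S(213,68),T(186,573)),onz("scene",*S(213,65),.225),onz("top",*T(186,571),.225))
print("tip",tri(S(292,172),T(172,505)),onz("scene",*S(292,172),.215))
print("corners",*[onz("scene",*S(*p),.01) for p in((42,115),(228,28),(378,270),(182,370))])
S=lambda x,y:f(x-400,y,295,145); T=lambda x,y:f(x-400,y-375,150,160)
print("eye",tri(S(503,72),T(564,638)));print("lens",tri(S(580,222),T(565,540)))
print("handle",tri(S(532,126),T(564,597)))
print("spatula hi/lo",tri(S(565,106),T(502,652)),tri(S(703,260),T(481,485)))
print("teeth-foot lip corner",onz("scene",*S(558,305),.0),onz("scene",*S(635,250),.012),onz("scene",*S(478,243),.0),onz("top",*T(638,585),.0),onz("top",*T(626,495),.012))
for n,z,pts in(("scene",.19,[(100,285),(390,150),(200,297)]),("scene",.1,[(367,222)])):
  for p in pts: print("bottle/jar/beaker",p,onz(n,*p,z))
print(onz("top",262,216,.07),onz("top",326,138,.09),onz("top",388,175,.19),onz("top",121,178,.19))
```

```text
rod base [ 0.58   -0.2406  0.01  ] [ 0.5811 -0.2383  0.01  ]
collar top (array([ 0.579 , -0.2363,  0.2163]), [np.float64(0.0010355713666560429), np.float64(0.0010355713666559759)]) [ 0.5833 -0.2379  0.225 ] [ 0.5787 -0.234   0.225 ]
tip (array([ 0.634 , -0.2276,  0.1909]), [np.float64(0.004748885129210739), np.float64(0.004748885129210681)]) [ 0.6512 -0.2271  0.215 ]
corners [ 0.4116 -0.3081  0.01  ] [ 0.4056 -0.1864  0.01  ] [ 0.6024 -0.1771  0.01  ] [ 0.6072 -0.2969  0.01  ]
eye (array([0.4284, 0.2647, 0.0971]), [np.float64(0.0008405491283176231), np.float64(0.0008405491283177884)])
lens (array([0.51  , 0.2767, 0.0266]), [np.float64(0.00020808645344256248), np.float64(0.00020808645344265762)])
handle (array([0.4604, 0.2683, 0.0749]), [np.float64(0.0011067954628919104), np.float64(0.0011067954628917636)])
spatula hi/lo (array([0.4265, 0.3215, 0.0358]), [np.float64(0.00017293544694748576), np.float64(0.00017293544694754642)]) (array([ 0.5578,  0.3444, -0.0002]), [np.float64(0.0009642920044546364), np.float64(0.00096429200445459)])
teeth-foot lip corner [0.5434 0.24   0.    ] [0.537  0.3024 0.012 ] [0.4752 0.2241 0.    ] [0.4784 0.2264 0.    ] [0.5454 0.2334 0.012 ]
bottle/jar/beaker (100, 285) [ 0.6036 -0.455   0.19  ]
bottle/jar/beaker (390, 150) [0.5767 0.4165 0.19  ]
bottle/jar/beaker (200, 297) [ 0.7418 -0.2647  0.19  ]
bottle/jar/beaker (367, 222) [0.7085 0.2499 0.1   ]
[ 0.4104 -0.0158  0.07  ] [ 0.6867 -0.2561  0.09  ] [ 0.5253 -0.4419  0.19  ] [0.5397 0.4566 0.19  ]
```

The numbers agree with the description:
- **Stand:** yaw about 3°, swivel axis at about (0.581, -0.238).
- **Hook:** tip at about +9°, so it has to turn about +174°.
- **Loupe:** lens (0.510, 0.277, 0.027), eye (0.428, 0.265, 0.097), tilt about 40°.

I'll rise first, with a short row that tests how shift and roll combine.

Request:
apply_moves:
  deltas:
    - {"dp": [0, -0.045, 0], "roll": 0, "grip": 0.36}
    - {"dp": [0, -0.045, 0], "roll": 0, "grip": 0.36}
    - {"dp": [0, 0, 0.04], "roll": 0.137, "grip": 0.36}
    - {"dp": [0, 0, 0], "roll": 0, "grip": 0.36}
    - {"dp": [0, 0, 0], "roll": 0, "grip": 0.36}
  newtons: 10

```text
time_s: 0.72
ee_pos: [0.2657, -0.483, 0.3059]
eef_rot: [-1.571, 0.001, -1.275]
force: [0.3, 0.5, -0.8]
grip_width: 0.0475
```

Request:
apply_moves:
  deltas:
    - {"dp": [-0.0136, 0, 0.0422], "roll": 0, "grip": 0.36}
    - {"dp": [-0.0136, 0, 0.0422], "roll": 0, "grip": 0.36}
    - {"dp": [-0.0136, 0, 0.0422], "roll": 0, "grip": 0.36}
    - {"dp": [-0.0136, 0, 0.0422], "roll": 0, "grip": 0.36}
    - {"dp": [-0.0136, 0, 0.0422], "roll": 0, "grip": 0.36}
    - {"dp": [-0.0136, 0, 0.0422], "roll": 0, "grip": 0.36}
    - {"dp": [-0.0136, 0, 0.0422], "roll": 0, "grip": 0.36}
    - {"dp": [-0.0136, 0, 0.0422], "roll": 0, "grip": 0.36}
    - {"dp": [-0.0136, 0, 0.0422], "roll": 0, "grip": 0.36}
    - {"dp": [-0.0136, 0, 0.0422], "roll": 0.137, "grip": 0.36}

```text
time_s: 1.98
ee_pos: [0.6312, -0.2307, 0.3059]
eef_rot: [-1.572, 0.0, -1.416]
force: [-0.7, -0.2, 0.2]
grip_width: 0.0303
```

Request:
apply_moves:
  deltas:
    - {"dp": [0, 0, 0], "roll": 0, "grip": 0.36}
    - {"dp": [0, 0, 0], "roll": 0, "grip": 0.36}

```text
time_s: 2.22
ee_pos: [0.6299, -0.2316, 0.3059]
eef_rot: [-1.572, 0.0, -1.413]
force: [-0.3, -0.5, -1.1]
grip_width: 0.0297
```

Run:
```python
from h import *
o=ctrl.get_obs();print(o["time_s"],o["ee_pos"],o["eef_rot"],o["qpos"],o["grip_width"])
s=imaging.camera("scene");t=imaging.camera("top");cv2.imwrite("pics/s2.png",s);cv2.imwrite("pics/t2.png",t)
cv2.imwrite("pics/c2.png",np.hstack([crop(s,140,170,100,125,4),crop(t,290,100,90,125,4)]))
for p in([.581,-.238,.205],[.6304,-.2302,.205]):print(proj("scene",p),proj("top",p))
```

```text
2.225 [ 0.6299 -0.2316  0.3059] [-1.5718  0.0003 -1.4127] [-0.4068  0.5491  0.9695 -0.0003  1.624   1.0059] 0.029693097526673363
[182.9103 236.6867] [327.0885 159.4336]
[193.7902 250.3152] [324.0426 145.1429]
```

View pics/c2.png

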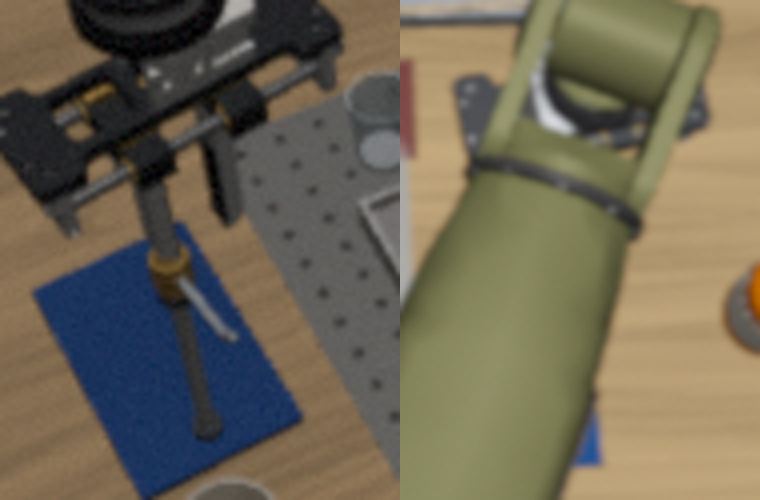

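The crop shows the open jaws above the hook. The predicted bar point falls at crop (215,321), on the bar itself. Next I descend with the jaws straddling it.

Request:
apply_moves:
  deltas:
    - {"dp": [0, 0.034, 0], "roll": 0, "grip": 0.36}
    - {"dp": [0, 0.034, 0], "roll": 0, "grip": 0.36}
    - {"dp": [0, 0.034, 0], "roll": 0, "grip": 0.36}
    - {"dp": [0, 0, 0], "roll": 0, "grip": 0.74}
    - {"dp": [0, 0, 0], "roll": 0, "grip": 0.74}
    - {"dp": [0, 0, 0], "roll": 0, "grip": 0.74}
    - {"dp": [0, 0, 0], "roll": 0, "grip": 0.74}

```text
time_s: 3.2
ee_pos: [0.6307, -0.2308, 0.2055]
eef_rot: [-1.57, -0.001, -1.414]
force: [-0.9, 0.9, -0.3]
grip_width: 0.0122
```

```bash
cat >> h.py <<'E'
def rows(pose,wps):
    p=np.array(pose[:3]);f=pose[3]
    for w in wps:
        d=np.array(w[:3])-p;x=[np.cos(f),np.sin(f)];z=[-x[1],x[0]]
        print([round(v,4) for v in(d[:2]@x,-d[2],d[:2]@z)],round(f-w[3],3),"len",round(np.linalg.norm(d),3));p=np.array(w[:3]);f=w[3]
E
python3 - <<'E'
from h import *
r=lambda a:np.deg2rad(a)
A=np.array([.581,-.238]);o=ctrl.get_obs();p=o["ee_pos"];print(p,o["eef_rot"],o["force"],o["grip_width"])
th=[9+174*i/18 for i in range(1,19)]
rows([.6304,-.2302,.204,r(-81)],[[*(A+.05*np.array([np.cos(r(t)),np.sin(r(t))])),.204,r(t-90)] for t in th])
E
```

```text
[ 0.6307 -0.2308  0.2055] [-1.5696 -0.0008 -1.414 ] [-0.9268  0.8711 -0.2536] 0.012211656613820844
[np.float64(-0.0084), np.float64(-0.0), np.float64(-0.0007)] -0.169 len 0.008
[np.float64(-0.0084), np.float64(-0.0), np.float64(-0.0007)] -0.169 len 0.008
[np.float64(-0.0084), np.float64(-0.0), np.float64(-0.0007)] -0.169 len 0.008
[np.float64(-0.0084), np.float64(-0.0), np.float64(-0.0007)] -0.169 len 0.008
[np.float64(-0.0084), np.float64(-0.0), np.float64(-0.0007)] -0.169 len 0.008
[np.float64(-0.0084), np.float64(-0.0), np.float64(-0.0007)] -0.169 len 0.008
[np.float64(-0.0084), np.float64(-0.0), np.float64(-0.0007)] -0.169 len 0.008
[np.float64(-0.0084), np.float64(-0.0), np.float64(-0.0007)] -0.169 len 0.008
[np.float64(-0.0084), np.float64(-0.0), np.float64(-0.0007)] -0.169 len 0.008
[np.float64(-0.0084), np.float64(-0.0), np.float64(-0.0007)] -0.169 len 0.008
[np.float64(-0.0084), np.float64(-0.0), np.float64(-0.0007)] -0.169 len 0.008
[np.float64(-0.0084), np.float64(-0.0), np.float64(-0.0007)] -0.169 len 0.008
[np.float64(-0.0084), np.float64(-0.0), np.float64(-0.0007)] -0.169 len 0.008
[np.float64(-0.0084), np.float64(-0.0), np.float64(-0.0007)] -0.169 len 0.008
[np.float64(-0.0084), np.float64(-0.0), np.float64(-0.0007)] -0.169 len 0.008
[np.float64(-0.0084), np.float64(-0.0), np.float64(-0.0007)] -0.169 len 0.008
[np.float64(-0.0084), np.float64(-0.0), np.float64(-0.0007)] -0.169 len 0.008
[np.float64(-0.0084), np.float64(-0.0), np.float64(-0.0007)] -0.169 len 0.008
```

Request:
apply_moves:
  deltas:
    - {"dp": [-0.0084, 0, -0.0007], "roll": -0.169, "grip": 0.74}
    - {"dp": [-0.0084, 0, -0.0007], "roll": -0.169, "grip": 0.74}
    - {"dp": [-0.0084, 0, -0.0007], "roll": -0.169, "grip": 0.74}
    - {"dp": [-0.0084, 0, -0.0007], "roll": -0.169, "grip": 0.74}

```text
time_s: 3.7
ee_pos: [0.6149, -0.2018, 0.205]
eef_rot: [-1.571, -0.001, -0.733]
force: [1.0, -4.1, -0.0]
grip_width: 0.0127
```

Request:
apply_moves:
  deltas:
    - {"dp": [-0.0084, 0, -0.0007], "roll": -0.169, "grip": 0.74}
    - {"dp": [-0.0084, 0, -0.0007], "roll": -0.169, "grip": 0.74}
    - {"dp": [-0.0084, 0, -0.0007], "roll": -0.169, "grip": 0.74}
    - {"dp": [-0.0084, 0, -0.0007], "roll": -0.169, "grip": 0.74}
    - {"dp": [-0.0084, 0, -0.0007], "roll": -0.169, "grip": 0.74}
    - {"dp": [-0.0084, 0, -0.0007], "roll": -0.169, "grip": 0.74}
    - {"dp": [-0.0084, 0, -0.0007], "roll": -0.169, "grip": 0.74}

```text
time_s: 4.58
ee_pos: [0.5599, -0.1931, 0.205]
eef_rot: [-1.571, -0.001, 0.451]
force: [3.2, 0.9, -1.8]
grip_width: 0.0122
```

Request:
apply_moves:
  deltas:
    - {"dp": [-0.0084, 0, -0.0007], "roll": -0.169, "grip": 0.74}
    - {"dp": [-0.0084, 0, -0.0007], "roll": -0.169, "grip": 0.74}
    - {"dp": [-0.0084, 0, -0.0007], "roll": -0.169, "grip": 0.74}
    - {"dp": [-0.0084, 0, -0.0007], "roll": -0.169, "grip": 0.74}
    - {"dp": [-0.0084, 0, -0.0007], "roll": -0.169, "grip": 0.74}
    - {"dp": [-0.0084, 0, -0.0007], "roll": -0.169, "grip": 0.74}
    - {"dp": [-0.0084, 0, -0.0007], "roll": -0.169, "grip": 0.74}
    - {"dp": [0, 0, 0], "roll": 0, "grip": 0.74}

```text
time_s: 5.58
ee_pos: [0.5314, -0.2415, 0.2048]
eef_rot: [-1.571, 0.0, 1.627]
force: [-0.6, 0.1, -0.3]
grip_width: 0.012
```

Request:
apply_moves:
  deltas:
    - {"dp": [-0.003, 0, 0], "roll": 0, "grip": 0.74}
    - {"dp": [0, 0, 0], "roll": 0, "grip": 0.74}
    - {"dp": [0.003, 0, 0], "roll": 0, "grip": 0.5}
    - {"dp": [0, 0, 0], "roll": 0, "grip": 0.36}
    - {"dp": [0, -0.04, 0], "roll": 0, "grip": 0.2}
    - {"dp": [0, -0.04, 0], "roll": 0, "grip": 0.1}

```text
time_s: 6.32
ee_pos: [0.5313, -0.2411, 0.2854]
eef_rot: [-1.57, -0.0, 1.628]
force: [-0.2, 0.2, -0.2]
grip_width: 0.0414
```

Run:
```python
from h import *
s=imaging.camera("scene");cv2.imwrite("pics/s3.png",s)
c=crop(s,140,170,130,130,5)
for a in(180,183,186):
    q=proj("scene",[.581+.072*np.cos(np.deg2rad(a)),-.238+.072*np.sin(np.deg2rad(a)),.215]);print(a,q)
cv2.imwrite("pics/c3.png",c[:600]);o=ctrl.get_obs();print(o["ee_pos"],o["eef_rot"],o["grip_width"])
```

```text
180 [171.5691 213.8683]
183 [170.1901 214.4632]
186 [168.8401 215.1119]
[ 0.5323 -0.2416  0.2915] [-1.5771  0.0039  1.6277] 0.04185947137942872
```

View pics/c3.png

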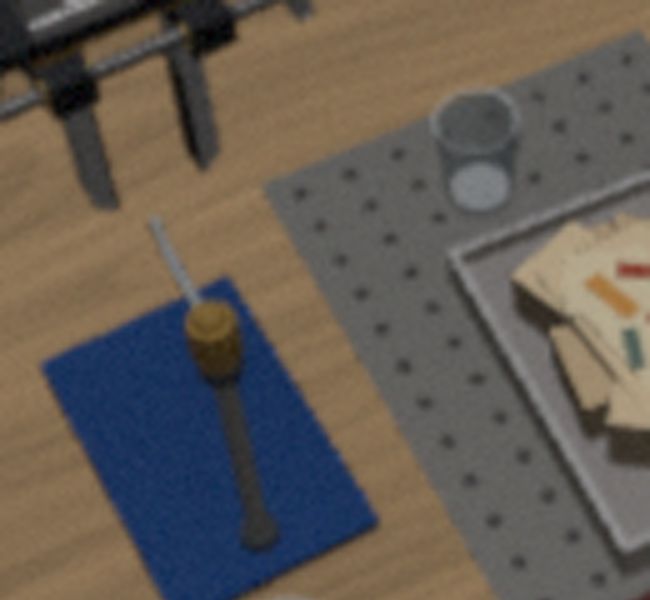

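The hook tip is at crop (155,220), i.e. image (170.6,213.6), which matches about 182° (target 183°). The stand hasn't moved. Next is the loupe.

Run:
```python
from h import *
n=10;a=np.array([.5315,-.2415,.2855]);b=np.array([.4456,.2672,.25]);f=1.628
rows([*a,f],[[*(a+(b-a)*i/n),f] for i in (1,2)]);print()
rows([*b,f],[[*b,1.717],[.4456,.2672,.0733,1.717]])
# arc about rim bottom
P=np.array([.533,.280,.003]);g=b.copy();g[2]=.0813;R=np.linalg.norm(g-P);e=np.rad2deg(np.arctan2(g[2]-P[2],np.hypot(*(g-P)[:2])));print("R",R,"elev",e)
h=(g-P)[:2];h/=np.linalg.norm(h)
W=[]
for t in np.linspace(e,90,11)[1:]:
    t=np.deg2rad(t);W.append([*(P[:2]+h*R*np.cos(t)),P[2]+R*np.sin(t)-.008,1.717])
rows([.4456,.2672,.0733,1.717],W)
```

```text
[np.float64(0.0513), np.float64(0.0035), np.float64(0.0057)] 0.0 len 0.052
[np.float64(0.0513), np.float64(0.0035), np.float64(0.0057)] 0.0 len 0.052

[np.float64(0.0), np.float64(-0.0), np.float64(0.0)] -0.089 len 0.0
[np.float64(0.0), np.float64(0.1767), np.float64(0.0)] 0.0 len 0.177
R 0.11804020501507106 elev 41.55458823762176
[np.float64(-0.0), np.float64(-0.0072), np.float64(-0.0069)] 0.0 len 0.01
[np.float64(-0.0), np.float64(-0.0066), np.float64(-0.0075)] 0.0 len 0.01
[np.float64(-0.0), np.float64(-0.0059), np.float64(-0.008)] 0.0 len 0.01
[np.float64(-0.0), np.float64(-0.0052), np.float64(-0.0085)] 0.0 len 0.01
[np.float64(-0.0), np.float64(-0.0045), np.float64(-0.0089)] 0.0 len 0.01
[np.float64(-0.0), np.float64(-0.0037), np.float64(-0.0093)] 0.0 len 0.01
[np.float64(-0.0), np.float64(-0.0029), np.float64(-0.0095)] 0.0 len 0.01
[np.float64(-0.0), np.float64(-0.0021), np.float64(-0.0098)] 0.0 len 0.01
[np.float64(-0.0), np.float64(-0.0013), np.float64(-0.0099)] 0.0 len 0.01
[np.float64(-0.0), np.float64(-0.0004), np.float64(-0.01)] 0.0 len 0.01
```

Request:
apply_moves:
  deltas:
    - {"dp": [0.0513, 0.0035, 0.0057], "roll": 0, "grip": 0.02}
    - {"dp": [0.0513, 0.0035, 0.0057], "roll": 0, "grip": 0.02}
    - {"dp": [0.0513, 0.0035, 0.0057], "roll": 0, "grip": 0.02}
    - {"dp": [0.0513, 0.0035, 0.0057], "roll": 0, "grip": 0.02}
    - {"dp": [0.0513, 0.0035, 0.0057], "roll": 0, "grip": 0.02}
    - {"dp": [0.0513, 0.0035, 0.0057], "roll": 0, "grip": 0.02}
    - {"dp": [0.0513, 0.0035, 0.0057], "roll": 0, "grip": 0.02}
    - {"dp": [0.0513, 0.0035, 0.0057], "roll": 0, "grip": 0.02}
    - {"dp": [0.0513, 0.0035, 0.0057], "roll": 0, "grip": 0.02}
    - {"dp": [0.0513, 0.0035, 0.0057], "roll": -0.089, "grip": 0.02}

```text
time_s: 7.62
ee_pos: [0.4446, 0.2694, 0.2494]
eef_rot: [-1.571, -0.0, 1.718]
force: [-0.1, -0.8, 0.4]
grip_width: 0.0458
```

Request:
apply_moves:
  deltas:
    - {"dp": [0, 0, 0], "roll": 0, "grip": 0.02}
    - {"dp": [0, 0.03, 0], "roll": 0, "grip": 0.02}
    - {"dp": [0, 0.03, 0], "roll": 0, "grip": 0.02}
    - {"dp": [0, 0, 0], "roll": 0, "grip": 0.02}
    - {"dp": [0, 0, 0], "roll": 0, "grip": 0.02}

```text
time_s: 8.25
ee_pos: [0.4457, 0.2675, 0.1908]
eef_rot: [-1.572, -0.0, 1.716]
force: [0.3, -0.9, 0.7]
grip_width: 0.0457
```

Run:
```python
from h import *
s=imaging.camera("scene");cv2.imwrite("pics/s4.png",s)
o=ctrl.get_obs();print(o["time_s"],o["ee_pos"],o["eef_rot"],o["grip_width"],o["qpos"])
cv2.imwrite("pics/c4.png",crop(s,270,100,120,110,5))
for p in([.4456,.2672,.0813],[.4284,.2647,.0971]):print(proj("scene",p))
```

```text
8.3 [0.4458 0.2676 0.1909] [-1.5728 -0.0006  1.7163] 0.04607348891121455 [ 0.4703  0.2547  1.6399 -0.0001  1.2449 -1.246 ]
[318.6481 165.5396]
[315.462  158.9694]
```

View pics/c4.png

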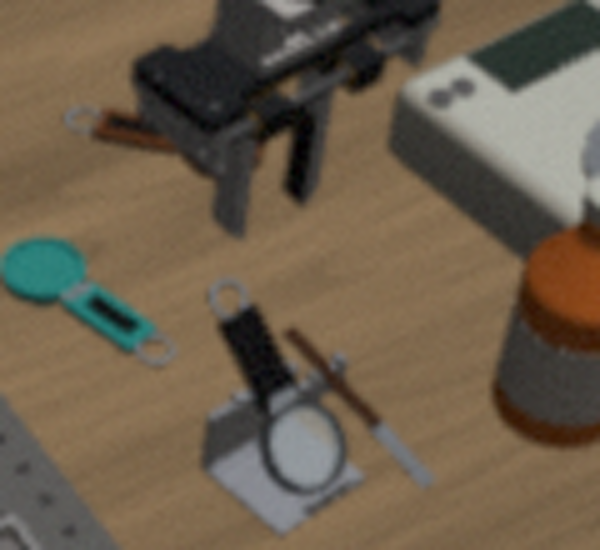

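The predicted grasp point is at crop (245,330), on the black handle near the eye at (228,297). The jaws are lined up above it. Next: descend and close at 3 N.

Request:
apply_moves:
  deltas:
    - {"dp": [0, 0.04, 0], "roll": 0, "grip": 0.02}
    - {"dp": [0, 0.04, 0], "roll": 0, "grip": 0.02}
    - {"dp": [0, 0.0375, 0], "roll": 0, "grip": 0.02}
    - {"dp": [0, 0, 0], "roll": 0, "grip": 0.02}
    - {"dp": [0, 0, 0], "roll": 0, "grip": 0.4}
    - {"dp": [0, 0, 0], "roll": 0, "grip": 0.5}
    - {"dp": [0, 0, 0], "roll": 0, "grip": 0.5}
    - {"dp": [0, 0, 0], "roll": 0, "grip": 0.5}
    - {"dp": [0, 0, 0], "roll": 0, "grip": 0.5}
  newtons: 3

```text
time_s: 9.43
ee_pos: [0.4456, 0.2673, 0.0734]
eef_rot: [-1.572, 0.0, 1.717]
force: [-1.3, -5.8, 3.9]
grip_width: 0.0317
```

Request:
apply_moves:
  deltas:
    - {"dp": [-0.0015, 0, 0], "roll": 0, "grip": 0.6}
    - {"dp": [0, 0, 0], "roll": 0, "grip": 0.6}
    - {"dp": [0, 0, 0], "roll": 0, "grip": 0.6}

```text
time_s: 9.8
ee_pos: [0.4457, 0.2665, 0.0726]
eef_rot: [-1.572, -0.0, 1.717]
force: [0.2, 0.4, 5.6]
grip_width: 0.0308
```

Request:
apply_moves:
  deltas:
    - {"dp": [0, -0.0072, -0.0069], "roll": 0, "grip": 0.6}
    - {"dp": [0, -0.0066, -0.0075], "roll": 0, "grip": 0.6}
    - {"dp": [0, -0.0059, -0.008], "roll": 0, "grip": 0.6}
    - {"dp": [0, -0.0052, -0.0085], "roll": 0, "grip": 0.6}

```text
time_s: 10.3
ee_pos: [0.4766, 0.2708, 0.0973]
eef_rot: [-1.571, -0.0, 1.717]
force: [-0.4, -0.4, 0.1]
grip_width: 0.031
```

Run:
```python
from h import *
s=imaging.camera("scene");cv2.imwrite("pics/s5.png",s)
o=ctrl.get_obs();print(o["time_s"],o["ee_pos"],o["force"],o["grip_width"])
cv2.imwrite("pics/c5.png",crop(s,290,110,80,95,6))
```

```text
10.35 [0.4776 0.271  0.0979] [-0.6432  0.0323  0.5289] 0.030870855564517106
```

View pics/c5.png

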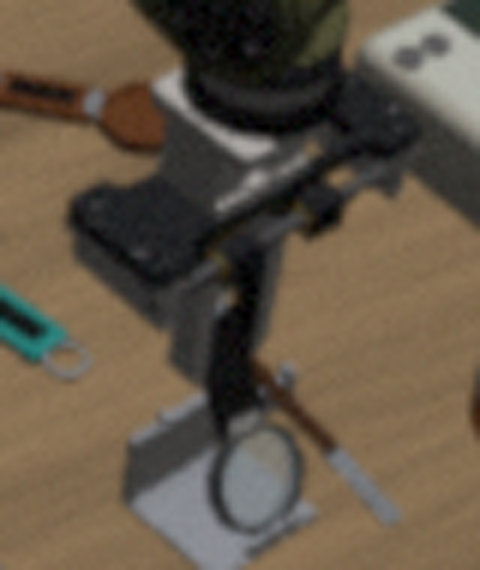

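The handle has risen with the jaws, the rim stays on the foot (lens at crop (257,478)), and the forces are near zero. I'll continue the arc to vertical.

Request:
apply_moves:
  deltas:
    - {"dp": [0, -0.0045, -0.0089], "roll": 0, "grip": 0.6}
    - {"dp": [0, -0.0037, -0.0093], "roll": 0, "grip": 0.6}
    - {"dp": [0, -0.0029, -0.0095], "roll": 0, "grip": 0.6}
    - {"dp": [0, -0.0021, -0.0098], "roll": 0, "grip": 0.6}
    - {"dp": [0, -0.0013, -0.0099], "roll": 0, "grip": 0.6}
    - {"dp": [0, -0.0004, -0.01], "roll": 0, "grip": 0.6}
    - {"dp": [0, 0, 0], "roll": 0, "grip": 0.6}

```text
time_s: 11.22
ee_pos: [0.5332, 0.2791, 0.1115]
eef_rot: [-1.571, 0.0, 1.717]
force: [-1.0, 0.3, -0.4]
grip_width: 0.0307
```

Request:
apply_moves:
  deltas:
    - {"dp": [0, -0.02, 0], "roll": 0, "grip": 0.6}
    - {"dp": [0, -0.03, 0], "roll": 0, "grip": 0.6}
    - {"dp": [0, -0.03, 0], "roll": 0, "grip": 0.6}
    - {"dp": [0, -0.03, 0], "roll": 0, "grip": 0.6}
    - {"dp": [0, 0, 0], "roll": 0, "grip": 0.6}
    - {"dp": [0, 0, 0], "roll": 0, "grip": 0.6}

```text
time_s: 11.98
ee_pos: [0.5322, 0.2789, 0.2203]
eef_rot: [-1.569, 0.0, 1.717]
force: [0.5, -0.1, -1.2]
grip_width: 0.0312
```

Run:
```python
from h import *
s=imaging.camera("scene");cv2.imwrite("pics/s6.png",s)
o=ctrl.get_obs();p=o["ee_pos"];print(o["time_s"],p,o["force"],o["grip_width"])
x0,y0=290,80
cv2.imwrite("pics/c6.png",crop(s,x0,y0,90,110,5))
g=p+[0,0,.008]
for d in(.022,0,-.055,-.085,-.115):
    q=proj("scene",g+[0,0,d]);print(d,(q-[x0,y0])*5+2)
```

```text
12.025 [0.5322 0.2789 0.2201] [ 0.3886  0.1299 -0.774 ] 0.030950236035501476
0.022 [280.3632 308.9817]
0 [274.6272 337.6839]
-0.055 [260.9369 406.1879]
-0.085 [253.8365 441.717 ]
-0.115 [246.9783 476.0345]
```

View pics/c6.png

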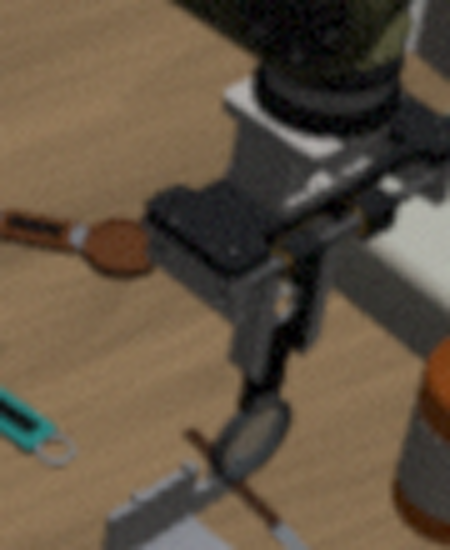

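The loupe hangs vertically in the grip. The lens is at crop (253,440) and the prediction for 85 mm below the grasp was (254,442). Next I tighten the grip and carry it to the front of the hook.

Run:
```python
from h import *
a=np.array([.5322,.2790,.25]);b=np.array([.476,-.2426,.25]);n=12
rows([*a,1.717],[[*(a+(b-a)/n),1.717]])
print(np.linalg.norm(b-a))
```

```text
[np.float64(-0.0423), np.float64(-0.0), np.float64(0.011)] 0.0 len 0.044
0.5246189093046495
```

Request:
apply_moves:
  deltas:
    - {"dp": [0, 0, 0], "roll": 0, "grip": 0.7}
    - {"dp": [0, -0.015, 0], "roll": 0, "grip": 0.7}
    - {"dp": [0, -0.015, 0], "roll": 0, "grip": 0.7}
  newtons: 15

```text
time_s: 12.4
ee_pos: [0.5328, 0.2792, 0.253]
eef_rot: [-1.571, -0.0, 1.717]
force: [-0.1, 0.2, -0.4]
grip_width: 0.0307
```

Request:
apply_moves:
  deltas:
    - {"dp": [-0.0212, 0, 0.0055], "roll": 0, "grip": 0.7}
    - {"dp": [-0.0423, 0, 0.011], "roll": 0, "grip": 0.7}
    - {"dp": [-0.0423, 0, 0.011], "roll": 0, "grip": 0.7}
    - {"dp": [-0.0423, 0, 0.011], "roll": 0, "grip": 0.7}
    - {"dp": [-0.0423, 0, 0.011], "roll": 0, "grip": 0.7}
    - {"dp": [-0.0423, 0, 0.011], "roll": 0, "grip": 0.7}
    - {"dp": [-0.0423, 0, 0.011], "roll": 0, "grip": 0.7}
    - {"dp": [-0.0423, 0, 0.011], "roll": 0, "grip": 0.7}
    - {"dp": [-0.0423, 0, 0.011], "roll": 0, "grip": 0.7}
    - {"dp": [-0.0423, 0, 0.011], "roll": 0, "grip": 0.7}

```text
time_s: 13.65
ee_pos: [0.4878, -0.1352, 0.2531]
eef_rot: [-1.572, 0.001, 1.717]
force: [0.5, -0.4, -1.1]
grip_width: 0.0308
```

Request:
apply_moves:
  deltas:
    - {"dp": [-0.0423, 0, 0.011], "roll": 0, "grip": 0.7}
    - {"dp": [-0.0423, 0, 0.011], "roll": 0, "grip": 0.7}
    - {"dp": [-0.0212, 0, 0.0055], "roll": 0, "grip": 0.7}
    - {"dp": [0, 0, 0], "roll": 0.103, "grip": 0.7}
    - {"dp": [0, 0.03, 0], "roll": 0, "grip": 0.7}
    - {"dp": [0, 0.035, 0], "roll": 0, "grip": 0.7}
    - {"dp": [0, 0, 0], "roll": 0, "grip": 0.7}
    - {"dp": [0, 0, 0], "roll": 0, "grip": 0.7}

```text
time_s: 14.65
ee_pos: [0.4767, -0.2428, 0.1888]
eef_rot: [-1.573, 0.001, 1.614]
force: [-0.2, -0.1, -0.6]
grip_width: 0.0311
```

Run:
```python
from h import *
s=imaging.camera("scene");cv2.imwrite("pics/s7.png",s)
o=ctrl.get_obs();p=o["ee_pos"];print(o["time_s"],p,o["eef_rot"],o["force"],o["grip_width"])
x0,y0=110,160
cv2.imwrite("pics/c7.png",crop(s,x0,y0,100,90,7))
g=p+[0,0,.008]
for d in(.022,-.085):
    q=proj("scene",g+[0,0,d]);print(d,(q-[x0,y0])*7+3)
A=np.array([.581,-.238]);u=np.array([np.cos(np.deg2rad(182.3)),np.sin(np.deg2rad(182.3))])
print("tip",(proj("scene",[*(A+.072*u),.215])-[x0,y0])*7+3, "line offset of TCP",np.cross(u,p[:2]-A),"r",u@(p[:2]-A))
```

```text
14.7 [ 0.4768 -0.2428  0.1888] [-1.5731  0.0015  1.614 ] [ 0.3588  0.0314 -1.7892] 0.030803414059459536
0.022 [388.0433 317.7809]
-0.085 [432.587  489.2773]
tip [426.5656 383.2365] line offset of TCP 0.0006013247555635036 r 0.10435707006779871<stdin>:10: DeprecationWarning: Arrays of 2-dimensional vectors are deprecated. Use arrays of 3-dimensional vectors instead. (deprecated in NumPy 2.0)
```

View pics/c7.png

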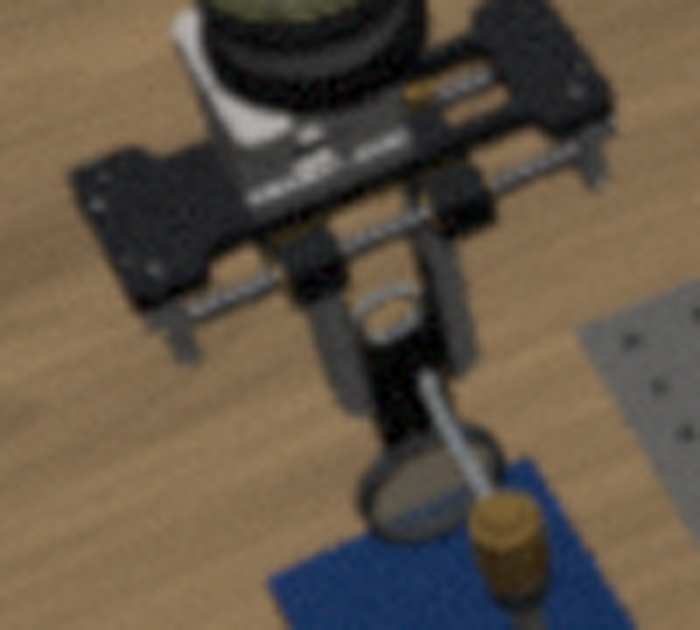

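The eye ring is at crop (389,315) (predicted (388,318)) and the hook tip at (428,378) (predicted (427,383)), so they agree to about 1 mm. Next: lower 6 mm to tip height and thread it slowly.

Request:
apply_moves:
  deltas:
    - {"dp": [0, 0.006, 0], "roll": 0, "grip": 0.7}
    - {"dp": [0, 0, -0.01], "roll": 0, "grip": 0.7}
    - {"dp": [0, 0, -0.01], "roll": 0, "grip": 0.7}
    - {"dp": [0, 0, -0.006], "roll": 0, "grip": 0.7}
    - {"dp": [0, 0, -0.006], "roll": 0, "grip": 0.7}
    - {"dp": [0, 0, 0], "roll": 0, "grip": 0.7}

```text
time_s: 15.45
ee_pos: [0.5083, -0.241, 0.1806]
eef_rot: [-1.571, -0.0, 1.614]
force: [0.8, -0.4, -0.6]
grip_width: 0.0309
```

Run:
```python
from h import *
s=imaging.camera("scene");cv2.imwrite("pics/s8.png",s)
o=ctrl.get_obs();p=o["ee_pos"];print(o["time_s"],p,o["force"])
cv2.imwrite("pics/c8.png",crop(s,130,175,75,75,8))
for q in (p+[0,0,.030],[.509,-.2409,.215]): print((proj("scene",q)-[130,175])*8+3.5)
```

```text
15.5 [ 0.5081 -0.241   0.1806] [-0.6815 -0.364  -0.3621]
[328.3746 324.4896]
[327.4772 317.9416]
```

View pics/c8.png

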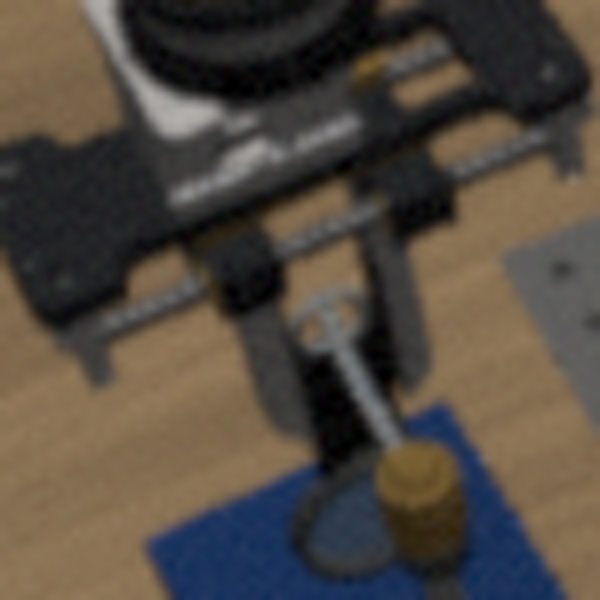

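The tip at crop (325,318) sits inside the ring, which spans about (290–365, 290–355), and the contact force is zero. I'll slide in along the bar and then down.

Request:
apply_moves:
  deltas:
    - {"dp": [0, 0.001, -0.006], "roll": 0, "grip": 0.7}
    - {"dp": [0, 0.002, -0.006], "roll": 0, "grip": 0.7}
    - {"dp": [0, 0.002, -0.005], "roll": 0, "grip": 0.7}
    - {"dp": [0, 0.001, -0.003], "roll": 0, "grip": 0.7}
    - {"dp": [0, 0, 0], "roll": 0, "grip": 0.7}

```text
time_s: 16.12
ee_pos: [0.5281, -0.2401, 0.1745]
eef_rot: [-1.571, -0.0, 1.614]
force: [-1.5, 0.1, -1.6]
grip_width: 0.0309
```

Request:
apply_moves:
  deltas:
    - {"dp": [0, 0.002, 0], "roll": 0, "grip": 0.7}
    - {"dp": [0, 0.002, 0], "roll": 0, "grip": 0.7}
    - {"dp": [0, 0, 0], "roll": 0, "grip": 0.7}

```text
time_s: 16.5
ee_pos: [0.5279, -0.2402, 0.1706]
eef_rot: [-1.57, -0.0, 1.614]
force: [0.3, 0.1, -1.9]
grip_width: 0.031
```

Request:
apply_moves:
  deltas:
    - {"dp": [0, 0.0015, 0], "roll": 0, "grip": 0.7}
    - {"dp": [0, 0, 0], "roll": 0, "grip": 0.7}
    - {"dp": [0, 0, 0], "roll": 0, "grip": 0.7}

```text
time_s: 16.88
ee_pos: [0.5281, -0.2402, 0.1694]
eef_rot: [-1.571, 0.0, 1.614]
force: [-1.3, -0.2, 0.7]
grip_width: 0.0308
```

Request:
apply_moves:
  deltas:
    - {"dp": [0, 0.001, 0], "roll": 0, "grip": 0.7}
    - {"dp": [0, 0, 0], "roll": 0, "grip": 0.7}
    - {"dp": [0, 0, 0], "roll": 0, "grip": 0.7}

```text
time_s: 17.25
ee_pos: [0.5282, -0.2402, 0.1689]
eef_rot: [-1.572, 0.0, 1.614]
force: [-1.7, 1.5, 5.9]
grip_width: 0.0305
```

The ring has seated: Fz rose from about -1 to 6 N. I'll ease back 0.7 mm, then release gently.

Request:
apply_moves:
  deltas:
    - {"dp": [0, -0.0007, 0], "roll": 0, "grip": 0.7}
    - {"dp": [0, 0, 0], "roll": 0, "grip": 0.6}
    - {"dp": [0, 0, 0], "roll": 0, "grip": 0.5}
    - {"dp": [0, 0, 0], "roll": 0, "grip": 0.32}
    - {"dp": [0, 0, 0], "roll": 0, "grip": 0.28}
    - {"dp": [0, 0, 0], "roll": 0, "grip": 0.2}
    - {"dp": [0, 0, 0], "roll": 0, "grip": 0.1}
    - {"dp": [0, 0, 0], "roll": 0, "grip": 0.0}
    - {"dp": [0, 0, 0], "roll": 0, "grip": 0.0}
  newtons: 3

```text
time_s: 18.38
ee_pos: [0.528, -0.2401, 0.169]
eef_rot: [-1.571, -0.0, 1.614]
force: [-0.2, -0.4, 0.8]
grip_width: 0.0471
```

Request:
apply_moves:
  deltas:
    - {"dp": [0, 0, 0], "roll": 0, "grip": 0.0}
    - {"dp": [0, 0, 0], "roll": 0, "grip": 0.0}
    - {"dp": [0, -0.01, 0], "roll": 0, "grip": 0.0}
    - {"dp": [0, -0.02, 0], "roll": 0, "grip": 0.0}
    - {"dp": [0, -0.03, 0], "roll": 0, "grip": 0.0}
    - {"dp": [0, -0.03, 0], "roll": 0, "grip": 0.0}
    - {"dp": [0, -0.03, 0], "roll": 0, "grip": 0.0}
    - {"dp": [0, -0.03, 0.02], "roll": 0, "grip": 0.0}
    - {"dp": [0, 0, 0.04], "roll": 0, "grip": 0.0}
    - {"dp": [0, 0, 0.04], "roll": 0, "grip": 0.0}

```text
time_s: 19.62
ee_pos: [0.427, -0.2444, 0.3198]
eef_rot: [-1.572, 0.001, 1.614]
force: [-0.2, 0.3, -0.1]
grip_width: 0.0473
```

Request:
apply_moves:
  deltas:
    - {"dp": [0, 0, 0.04], "roll": 0, "grip": 0.0}
    - {"dp": [0.04, 0, 0], "roll": 0, "grip": 0.0}
    - {"dp": [0.04, 0, 0], "roll": 0, "grip": 0.0}
    - {"dp": [0.04, 0, 0], "roll": 0, "grip": 0.0}
    - {"dp": [0, 0, 0], "roll": 0, "grip": 0.0}
    - {"dp": [0, 0, 0], "roll": 0, "grip": 0.0}

```text
time_s: 20.38
ee_pos: [0.383, -0.1266, 0.3194]
eef_rot: [-1.571, 0.0, 1.614]
force: [-0.2, 0.2, -0.9]
grip_width: 0.0472
```

Run:
```python
from h import *
s=imaging.camera("scene");t=imaging.camera("top");cv2.imwrite("pics/s9.png",s)
o=ctrl.get_obs();print(o["time_s"],o["ee_pos"],o["force"],o["grip_width"])
cv2.imwrite("pics/c9.png",np.hstack([crop(s,125,180,80,100,6),crop(t,290,120,50,100,6)]))
e=np.array([.5281,-.2402,.1985])
for n,x0,y0,off in(("scene",125,180,0),("top",290,120,480)):
  for q in(e,e-[0,0,.107],[.509,-.2409,.215]):print(n,(proj(n,q)-[x0,y0])*6+2.5+[off,0])
```

```text
20.475 [ 0.383  -0.127   0.3191] [-0.1414 -0.6953  0.8147] 0.04718846397857487
scene [299.5118 263.0059]
scene [334.2769 404.2239]
scene [275.4829 208.3312]
top [711.96   334.3904]
top [685.2048 368.4182]
top [719.4364 362.7807]
```

View pics/c9.png

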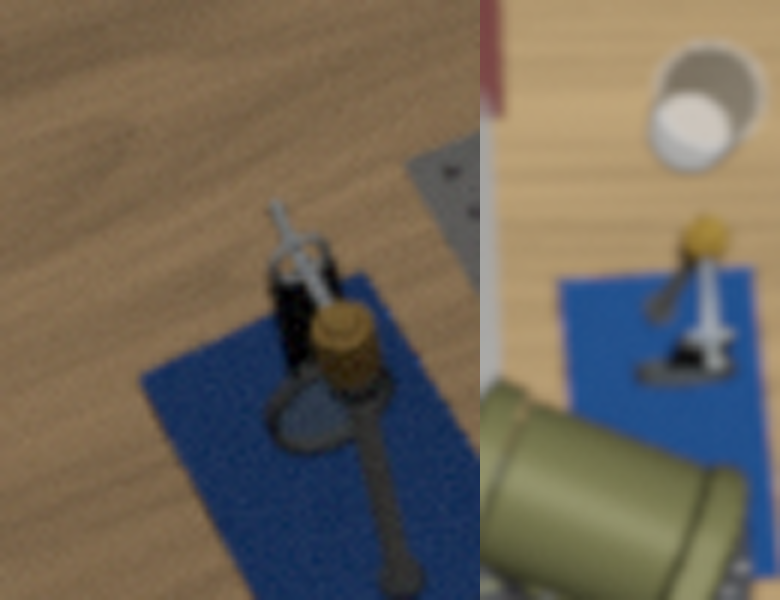

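The ring is on the bar at crop (300,262) (predicted (299.5,263)). The lens hangs below at about (328,407) (predicted (334,404)). The hook tip is at (275,207), unchanged. I'll let it settle, check stillness numerically, and hand in.

Request:
apply_moves:
  deltas:
    - {"dp": [0, 0, 0], "roll": 0, "grip": 0}
    - {"dp": [0, 0, 0], "roll": 0, "grip": 0}
    - {"dp": [0, 0, 0], "roll": 0, "grip": 0}
    - {"dp": [0, 0, 0], "roll": 0, "grip": 0}
    - {"dp": [0, 0, 0], "roll": 0, "grip": 0}
    - {"dp": [0, 0, 0], "roll": 0, "grip": 0}
    - {"dp": [0, 0, 0], "roll": 0, "grip": 0}
    - {"dp": [0, 0, 0], "roll": 0, "grip": 0}
    - {"dp": [0, 0, 0], "roll": 0, "grip": 0}
    - {"dp": [0, 0, 0], "roll": 0, "grip": 0}

```text
time_s: 21.72
ee_pos: [0.383, -0.1263, 0.3189]
eef_rot: [-1.571, -0.0, 1.614]
force: [0.1, 0.4, 0.2]
grip_width: 0.047
```

Run:
```python
from h import *
F=[cv2.GaussianBlur(imaging.camera("scene")[205:262,165:200],(0,0),1).astype(float) for _ in range(8)]
s9=cv2.GaussianBlur(cv2.imread("pics/s9.png")[205:262,165:200],(0,0),1).astype(float)
print([round(np.abs(f-F[0]).max(),1) for f in F],"vs 1.5s ago",np.abs(s9-F[0]).max())
o=ctrl.get_obs();print(o["time_s"],o["force"])
def blue(im):
    m=cv2.inRange(cv2.cvtColor(im,cv2.COLOR_BGR2HSV),(105,150,40),(125,255,255));return cv2.minAreaRect(max(cv2.findContours(m,0,2)[0],key=cv2.contourArea))
print(blue(imaging.camera("scene")))
if max(np.abs(f-F[0]).max() for f in F)<25: ctrl.hand_in();print("handed in")
```

```text
[np.float64(0.0), np.float64(4.0), np.float64(4.0), np.float64(5.0), np.float64(4.0), np.float64(6.0), np.float64(5.0), np.float64(6.0)] vs 1.5s ago 4.0
22.125 [-0.8801 -0.0911  0.4711]
((181.5934295654297, 258.5501708984375), (58.588233947753906, 43.588233947753906), 61.927513122558594)
the job is handed in; nothing more can be done
handed in
```

The loupe is hanging on the stand's hook by its steel eye, lens down, and the job is handed in at about 22 s of the 61 s allowed. The hand-in reports no verdict.

- **What I did:** I turned the empty hook about 174° by straddling it with the jaws. I then gripped the loupe at 3 N and swung it upright about its rim on the cradle foot. I threaded the eye over the hook tip, lowered it onto the bar, released it and backed away. The highest force I read during seating was about 6 N.
- **Hook:** it points about 182° in the last check of its angle, against a target of about 183° for the stand.
- **Loupe:** the eye sits on the bar where predicted. The lens is about 1 pixel off the position for a perfectly vertical loupe. Camera frames over the last 2 s differ only by image noise, so it is still.
- **Stand:** the base plate is within 0.1 pixel of where it started.
- **Robot:** it touches nothing in the last images, and the force reading is only sensor noise.
- **Not checked:** I did not re-measure the fragment, spatula, bottles, jar, beakers and brush at the end, though no force suggested contact with them. The only disagreements were small: a brief 6 N sideways push when first gripping the loupe, removed by a 1.5 mm shift, and about 5 N vertical at the grasp that vanished on lifting.

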